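Lay out the model houses on their plots

ROBOT

A 7-joint arm with a two-finger parallel gripper is mounted at the origin on the work surface. World frame = base frame: x ahead of the robot, y to its left, z up, the work surface at z = 0. Lengths are in m, angles in rad, forces in N, time in s.
With the tool pointing down it reaches from about 0.425 to 0.95 m from the base axis. Payload 4.7 kg.
Tool frame: the origin (TCP) lies between the finger pads; the fingertips stand 25 mm ahead of it and the grasp point (between the pads) lies 6 mm ahead of it; z points along the fingers, y is the line along which they close (so a half turn about z gives the same grasp; the last joint's range is limited). The gripper opens to 85 mm and grips with 20 to 120 N. Pads are 22 mm wide; open, the fingers measure 114 mm over their backs; the gripper's body (76 mm by 85 mm) begins 54 mm behind the grasp point. The pads swing forward as they close: fully open they stand 13 mm farther back than shut.
Start: joints at [1.288, 0.469, -0.049, 1.532, 0.024, 1.141, -0.082], TCP at [0.17, -0.653, 0.228] pointing down, gripper open.
Joint ranges: [-2.59, 2.59], [-0.33, 1.99], [-1.39, 1.29], [0.1, 2.45], [-1.04, 4.18], [0.21, 1.99], [-2.66, 2.66]. Speed limits (rad/s): [2.57, 2.57, 3.14, 3.14, 3.14, 3.14, 3.14].

INTERFACE

Orientations are given as a 3x3 rotation matrix whose columns are the frame's x, y, z axes.
In Python, from rig import * gives the robot as it stands. Calls block until the motion is done:
- movep(position, orientation): joint-space move of the TCP to a pose.
- move_l(position, attitude=None, feed=0.15, until_force=None): straight line of the TCP; attitude=None keeps the orientation; feed is the mean speed in m/s. With until_force (N) it stops when the force on the tool has changed by that much, and returns True; else False.
- move_joints(angles): joint-space move.
- command_gripper(opening, newtons=None): finger opening in m; newtons is the grip in N (None keeps the last); returns when the fingers have stopped.
- sleep(seconds).
- inverse_kinematics(position, orientation): joint angles nearest the present ones, or None.
- sense(): the state.
- camera(name): name is "scene" or "top"; returns (picture, depth): 480x640x3 uint8, red, green, blue; 480x640 float32, m along the optical axis (not along the pixel's ray), 0 where there is no reading.
- camera_params(name): a dict with "K" (3x3 intrinsics, pixels), "dist" ([k1, k2, p1, p2, k3] as OpenCV has them; the pictures are not rectified), "position" and "rotation" of the camera in the world. Camera axes: x right, y down, z forward; pixel columns grow to the right and rows downward; lengths in m; the calibration is good to about 2 mm. A picture is of the moment at which its call begins. camera_params takes no time and is no camera call.
A pose or a line that the arm cannot do raises Unreachable and nothing moves.
- finish_job(): hands the job in; it is judged then, once.
The state is a dict: "time_s": time; "joint_pos": joint angles; "qd": joint speeds; "joint_efforts": joint torques, N m; "position": TCP position; "tcp_rot": TCP orientation; "wrist_force": force on the tool from outside, world axes, zero at the start; "ft_torque": the same for the moment, N m; "finger_gap": finger opening in m; "gripper_force": force on a finger pad.
Only numpy, scipy, OpenCV 4.12 (cv2) and the standard library are available. Lean on these libraries where they do the work, as an engineer would, in place of code of your own. Each camera call takes 0.05 s, during which the arm holds its last target. There are 200 camera calls.

TASK

Get the architect's site model ready: lift each of the four wooden model houses onto the grey plot tile whose painted footprint has the colour of its roof, standing upright in the middle of the footprint with its ridge running the long way of the plot (either end may face either way). Leave the two white foam models where they are, and do not tip any model over.

Things in the scene. Friction and masses are not known exactly. Their poses are not given: they have to be found in the camera images.
- house_red: loose wooden model house with a red gable roof: plain box walls 64 mm long (its x) by 44 mm wide (its y) and 38 mm high, the roof flush with the walls (no eaves) and its ridge along x at 60 mm, a small chimney to 64 mm; 60 to 130 g. Origin: centre of its underside, z up. It is gripped across its 44 mm walls (along y).
- house_yellow: loose wooden model house with a yellow gable roof: plain box walls 64 mm long (its x) by 44 mm wide (its y) and 38 mm high, the roof flush with the walls (no eaves) and its ridge along x at 60 mm, a small chimney to 64 mm; 60 to 130 g. Origin: centre of its underside, z up. It is gripped across its 44 mm walls (along y).
- house_blue: loose wooden model house with a blue gable roof: plain box walls 64 mm long (its x) by 44 mm wide (its y) and 38 mm high, the roof flush with the walls (no eaves) and its ridge along x at 60 mm, a small chimney to 64 mm; 60 to 130 g. Origin: centre of its underside, z up. It is gripped across its 44 mm walls (along y).
- house_green: loose wooden model house with a green gable roof: plain box walls 64 mm long (its x) by 44 mm wide (its y) and 38 mm high, the roof flush with the walls (no eaves) and its ridge along x at 60 mm, a small chimney to 64 mm; 60 to 130 g. Origin: centre of its underside, z up. It is gripped across its 44 mm walls (along y).
- plot_red: fixed grey plot tile 96 mm long (its x) by 76 mm wide (its y), 6 mm thick, with a red footprint 78 by 58 mm painted in the centre of its top, long the same way. Origin: centre of its underside on the desk, z up, so its flat top is at z = 6 mm.
- plot_yellow: fixed grey plot tile 96 mm long (its x) by 76 mm wide (its y), 6 mm thick, with a yellow footprint 78 by 58 mm painted in the centre of its top, long the same way. Origin: centre of its underside on the desk, z up, so its flat top is at z = 6 mm.
- plot_blue: fixed grey plot tile 96 mm long (its x) by 76 mm wide (its y), 6 mm thick, with a blue footprint 78 by 58 mm painted in the centre of its top, long the same way. Origin: centre of its underside on the desk, z up, so its flat top is at z = 6 mm.
- plot_green: fixed grey plot tile 96 mm long (its x) by 76 mm wide (its y), 6 mm thick, with a green footprint 78 by 58 mm painted in the centre of its top, long the same way. Origin: centre of its underside on the desk, z up, so its flat top is at z = 6 mm.
- foam_tower: loose white foam study model, not to be moved: 60 by 44 mm base block 20 mm high with a 30 by 44 mm tower to 56 mm at its +x end; 40 g. Origin: centre of its underside.
- foam_steps: loose white foam study model, not to be moved: 60 by 44 mm, three steps rising to 44 mm at its +x end; 40 g. Origin: centre of its underside.
Not all that is in view belongs to the job. What is shaped like the house_red but pink is not meant.

How it is judged:
At the end, for the whole second after the job is handed in: Each house stands released and at rest on the plot tile of its roof's colour, centred within 12 mm, flat on the tile, upright, its ridge within 0.2 rad of the plot's long direction (either way round); both white foam models are within 15 mm of where they started (horizontal distance between house_red and plot_red below 0.012 m and z of house_red in the frame of plot_red between 0.003 and 0.009 m and angle between the x axis of house_red and the x axis of plot_red, either way round below 0.2 rad and angle between each of house_red, house_yellow, house_blue, house_green's own z axis and vertical below 0.1 rad and linear speed of each of house_red, house_yellow, house_blue, house_green below 0.02 m/s and angular speed of each of house_red, house_yellow, house_blue, house_green below 0.2 rad/s and horizontal distance between house_yellow and plot_yellow below 0.012 m and z of house_yellow in the frame of plot_yellow between 0.003 and 0.009 m and angle between the x axis of house_yellow and the x axis of plot_yellow, either way round below 0.2 rad and horizontal distance between house_blue and plot_blue below 0.012 m and z of house_blue in the frame of plot_blue between 0.003 and 0.009 m and angle between the x axis of house_blue and the x axis of plot_blue, either way round below 0.2 rad and horizontal distance between house_green and plot_green below 0.012 m and z of house_green in the frame of plot_green between 0.003 and 0.009 m and angle between the x axis of house_green and the x axis of plot_green, either way round below 0.2 rad and distance of each of foam_tower, foam_steps from where it was at the start of the episode below 0.015 m); the robot touches nothing.
It fails at once if a house or a foam model is tipped over (angle between any of house_red, house_yellow, house_blue, house_green, foam_tower, foam_steps's own z axis and vertical above 0.7 rad).
It fails at once if a white foam model is moved from its place by more than 15 mm (distance of any of foam_tower, foam_steps from where it was at the start of the episode above 0.015 m).
It also fails if it takes over 120 s, if anything falls off the work surface, if the arm or the gripper's body presses on something with over 40 N, if the wrist force passes 120 N, or if a joint passes its speed limit or range.

## Working session

There is one attempt and no reset: what is moved stays moved. The work goes in short steps, each a Python script; the robot and the scene stay as the last script left them, time stands still between calls to the robot, and variables do not carry over. Pictures are saved under pics/ and viewed, at most 14 in all, crops included, and the job is handed in when it is done.

```bash
mkdir -p pics
python3 - <<'E'
from rig import *
import cv2,numpy as np
for n in("top","scene"):
    p,d=camera(n); cv2.imwrite(f"pics/{n}0.png",p[:,:,::-1]); np.savez(f"{n}0.npz",p=p,d=d)
    c=camera_params(n); print(n,c)
s=sense(); print(s["time_s"],s["position"],s["tcp_rot"])
E
```

```text
top {'K': array([[512.43570369,   0.        , 317.76293919],
       [  0.        , 512.43570369, 242.29029878],
       [  0.        ,   0.        ,   1.        ]]), 'dist': array([-0.10112139,  0.        ,  0.        ,  0.        ,  0.        ]), 'position': array([ 0.42547565, -0.01134616,  1.15807986]), 'rotation': array([[ 0.01903336, -0.99759945,  0.06658127],
       [-0.99979983, -0.01858002,  0.00742145],
       [-0.00616655, -0.06670919, -0.9977534 ]])}
scene {'K': array([[516.28108034,   0.        , 321.10718233],
       [  0.        , 516.28108034, 231.14612165],
       [  0.        ,   0.        ,   1.        ]]), 'dist': array([0.0468032, 0.       , 0.       , 0.       , 0.       ]), 'position': array([1.30803788, 0.2208018 , 0.95561327]), 'rotation': array([[-0.23623302,  0.73522455, -0.63532576],
       [ 0.97159422,  0.16924124, -0.16541487],
       [-0.01409375, -0.65635529, -0.75432029]])}
0.1 [ 0.16933271 -0.65287294  0.2266523 ] [[ 9.67965781e-01  2.51081645e-01 -5.03646342e-04]
 [ 2.51082142e-01 -9.67964300e-01  1.69477986e-03]
 [-6.19835625e-05 -1.76694552e-03 -9.99998437e-01]]
```

View pics/top0.png

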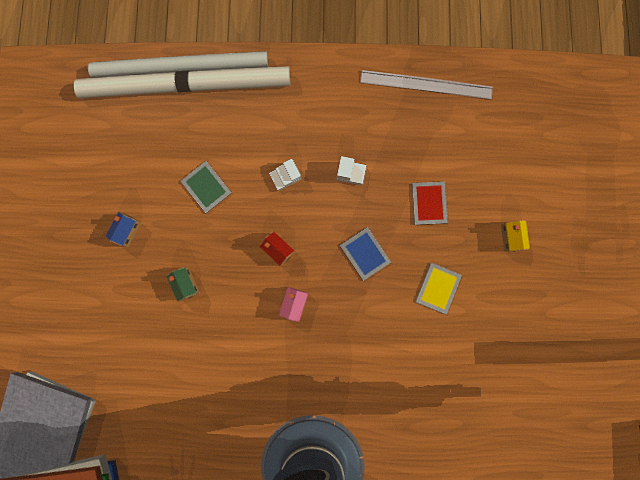

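View pics/scene0.png

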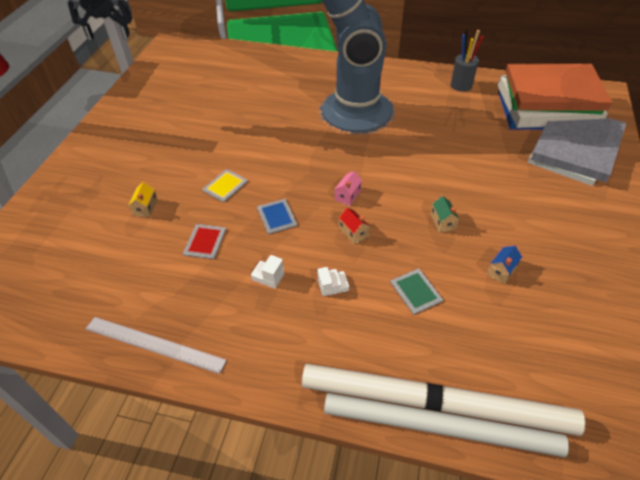

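The scene view and the top view agree. In the top view:

- **Houses:** blue (122,229), green (182,284), red (277,248), yellow (517,236).
- **Plots:** green (206,187), blue (365,254), red (430,203), yellow (439,288).
- **Foams:** (285,174) and (351,170).
- **Red candidates:** (277,248) has a saturated red roof, while (294,304) is pink and is the one the task rules out. I take (277,248) and will confirm it in a crop.

```bash
cat > vis.py <<'E'
import cv2,numpy as np
from rig import camera_params
HUE={'red':[(0,6),(174,180)],'yellow':[(22,34)],'blue':[(105,128)],'green':[(60,90)]}
def rays(c,uv):
    n=cv2.undistortPoints(np.float64(uv).reshape(-1,1,2),c['K'],np.float64(c['dist'])).reshape(-1,2)
    return np.c_[n,np.ones(len(n))]
def on_plane(c,uv,z):
    r=rays(c,uv)@c['rotation'].T; p=c['position']
    return p+r*((z-p[2])/r[:,2])[:,None]
def rect(xy):
    (cx,cy),(a,b),ang=cv2.minAreaRect(np.float32(xy)*1000)
    if a<b: a,b,ang=b,a,ang+90
    return np.array([cx,cy])/1000,(a,b),np.deg2rad((ang+90)%180-90)
def find(p,d,c,zcut=None):
    """per colour: blobs with centre, size, yaw; houses (raised) through depth, plots on the plane z=6 mm"""
    hsv=cv2.cvtColor(p,cv2.COLOR_RGB2HSV); out={}
    for k,hs in HUE.items():
        m=sum(cv2.inRange(hsv,(a,150 if k!='green' else 90,40),(b,255,255)) for a,b in hs).astype(np.uint8)
        m[:140]=0; m[340:]=0
        n,lab,st,ce=cv2.connectedComponentsWithStats(m)
        for i in range(1,n):
            if st[i,4]<150: continue
            v,u=np.where(lab==i); uv=np.c_[u,v]
            P=c['position']+(rays(c,uv)*d[v,u][:,None])@c['rotation'].T
            z=np.median(P[:,2])
            if z>.025:
                ok=(P[:,2]>.034)&(P[:,2]<.066); xy=P[ok,:2]; kind='house'
            else: xy=on_plane(c,uv,.006)[:,:2]; kind='plot'
            ctr,sz,yaw=rect(xy); out.setdefault((kind,k),[]).append((ctr,sz,yaw,ce[i],P[:,2].min(),z,P[:,2].max(),st[i,4]))
    return out
E
python3 - <<'E'
from vis import *
f=np.load('top0.npz'); p,d=f['p'],f['d']; c=camera_params('top')
np.set_printoptions(precision=4,suppress=True)
for k,L in find(p,d,c).items():
    for o in L: print(k,o[0],'r%.3f'%np.hypot(*o[0]),'size %.0f %.0f'%o[1],'yaw %.3f'%o[2],'px',o[3].round(),'z %.3f %.3f %.3f'%o[4:7],o[7])
cv2.imwrite('pics/crop.png',cv2.resize(p[200:340,90:310],None,fx=3.5,fy=3.5,interpolation=cv2.INTER_CUBIC)[:,:,::-1])
E
```

```text
('plot', 'red') [ 0.5978 -0.2549] r0.650 size 77 57 yaw 0.061 px [429. 203.] z -0.001 0.006 1.158 837
('house', 'red') [0.4856 0.0874] r0.493 size 60 45 yaw 0.836 px [277. 248.] z -0.002 0.050 1.158 536
('house', 'yellow') [ 0.5234 -0.4462] r0.688 size 62 47 yaw 0.103 px [518. 236.] z -0.002 0.050 0.064 488
('plot', 'yellow') [ 0.404  -0.2769] r0.490 size 77 58 yaw -0.375 px [439. 288.] z -0.000 0.007 1.158 872
```

View pics/crop.png

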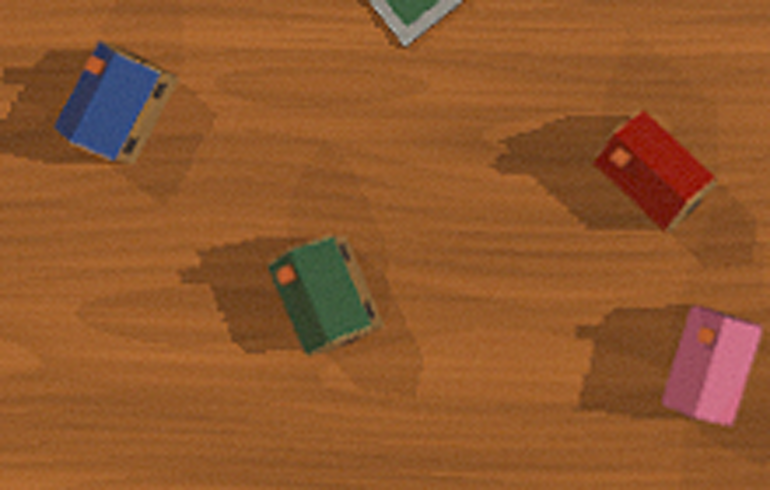

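The crop confirms it: the red house is at crop (655,170) and the pink one at (712,366) is the decoy. The blue and green masks missed, so I'm checking their colours.

```bash
sed -i "s/150 if k!='green' else 90,40/SMIN[k],25/; s/^HUE/SMIN={'red':150,'yellow':150,'blue':110,'green':70}\nHUE/; s/(105,128)/(100,130)/; s/(60,90)/(50,95)/" vis.py
python3 - <<'E'
from vis import *
f=np.load('top0.npz'); p,d=f['p'],f['d']; c=camera_params('top')
np.set_printoptions(precision=4,suppress=True)
h=cv2.cvtColor(p,cv2.COLOR_RGB2HSV)
for u,v in((120,230),(184,284),(206,187),(365,254)): print(h[v,u])
for k,L in find(p,d,c).items():
    for o in L: print(k,o[0],'r%.3f'%np.hypot(*o[0]),'size %.0f %.0f'%o[1],'yaw %.3f'%o[2],'px',o[3].round(),'z %.3f %.3f %.3f'%o[4:7],o[7])
E
```

```text
[110 155 122]
[60 83 92]
[62 85 93]
[109 143 125]
('plot', 'red') [ 0.5978 -0.2549] r0.650 size 77 57 yaw 0.061 px [429. 203.] z -0.001 0.006 1.158 837
('house', 'red') [0.4856 0.0874] r0.493 size 60 45 yaw 0.836 px [277. 248.] z -0.002 0.050 1.158 536
('house', 'yellow') [ 0.5234 -0.4462] r0.688 size 62 47 yaw 0.103 px [518. 236.] z -0.002 0.050 0.064 488
('plot', 'yellow') [ 0.404  -0.2769] r0.490 size 77 58 yaw -0.375 px [439. 288.] z -0.000 0.007 1.158 872
('house', 'blue') [0.5234 0.4388] r0.683 size 60 46 yaw -0.458 px [121. 229.] z 0.035 0.050 0.066 456
('plot', 'blue') [ 0.4799 -0.1102] r0.492 size 76 57 yaw 0.603 px [365. 253.] z -0.001 0.006 1.158 847
('plot', 'green') [0.6256 0.2568] r0.676 size 76 57 yaw 0.689 px [205. 187.] z 0.001 0.007 1.158 798
('house', 'green') [0.4033 0.296 ] r0.500 size 60 45 yaw 0.447 px [183. 283.] z 0.033 0.050 1.158 400
```

All sizes and heights match (roof z about 0.050 m, footprints about 77×57 mm, everything within reach). Yellow house first.

```bash
cat > act.py <<'E'
from rig import *
import numpy as np
def R(a): c,s=np.cos(a),np.sin(a); return np.array([[c,s,0],[s,-c,0],[0,0,-1.]])
def best(xy,yaw,z):
    q0=np.array(sense()["joint_pos"]); o=[]
    for a in (yaw,yaw+np.pi):
        q=inverse_kinematics([*xy,z],R(a))
        if q is not None: o.append((np.abs(np.array(q)-q0).max(),a))
    return R(min(o)[1])
H=.20
def carry(h,hy,p,py):
    A=best(h,hy,.12); command_gripper(.085); movep([*h,H],A)
    move_l([*h,.030],feed=.12); command_gripper(.03,40)
    s=sense(); print('gap',s["finger_gap"],'F',s["gripper_force"],'wf',np.round(s["wrist_force"],1))
    if abs(s["finger_gap"]-.044)>.006: print('bad grasp'); return False
    move_l([*h,H],feed=.15); print('lifted gap',sense()["finger_gap"])
    movep([*p,H],best(p,py,.12)); move_l([*p,.055],feed=.15); sleep(.3)
    t=move_l([*p,.0345],feed=.03,until_force=4); print('touch',t,sense()["position"])
    command_gripper(.075); move_l([*p,H],feed=.12); print('t',sense()["time_s"]); return True
E
python3 - <<'E'
from act import *; from vis import *
f=np.load('top0.npz'); o=find(f['p'],f['d'],camera_params('top'))
print(carry(*[x for k in('house','plot') for x in (o[k,'yellow'][0][0],o[k,'yellow'][0][2])]))
p,d=camera('scene'); cv2.imwrite('pics/scene1.png',p[:,:,::-1])
E
```

```text
gap 0.04189216132417095 F 40.66381482742145 wf [-0.2  0.4  4.6]
lifted gap 0.04183804538232695
touch True [ 0.40374085 -0.27669432  0.03669222]
t 9.9583
True
```

View pics/scene1.png

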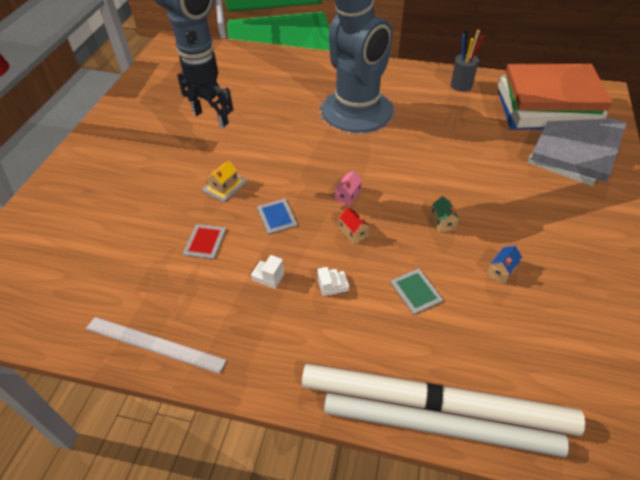

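The yellow house stands centred on its plot, at (225,180). The rest go the same way.

Run:
```python
from act import *; from vis import *
f=np.load('top0.npz'); c=camera_params('top'); o=find(f['p'],f['d'],c)
for k in('red','green','blue'):
    print(k)
    if not carry(*[x for q in('house','plot') for x in (o[q,k][0][0],o[q,k][0][2])]): break
movep([.17,-.65,.23],best([.17,-.65],0,.23))
p,d=camera('top'); np.savez('top1.npz',p=p,d=d); cv2.imwrite('pics/top1.png',p[:,:,::-1])
n=find(p,d,c)
for k,L in n.items():
    if k[0]=='house':
        q=o['plot',k[1]][0]
        for x in L: print(k,x[3].round(),'off mm',((x[0]-q[0])*1000).round(1),'dyaw %.3f'%((x[2]-q[2]+np.pi/2)%np.pi-np.pi/2),'z %.3f'%x[5],x[1])
w=[((cv2.inRange(i,(150,150,140),(255,255,255))[150:200,260:375])) for i in(f['p'],p)]
for a,b in((0,55),(65,115)): print([np.argwhere(m[:,a:b]).mean(0).round(2) for m in w])
```

```text
red
gap 0.042157262492200524 F 39.79614861309528 wf [-2.  -0.8  5.3]
lifted gap 0.04183698912614978
touch True [ 0.59744248 -0.25478315  0.03674094]
t 20.2917
green
gap 0.04203494352416112 F 39.85400810837746 wf [-0.2 -0.5  5.2]
lifted gap 0.04193327761416754
touch True [0.62523299 0.25651787 0.03670393]
t 30.8333
blue
gap 0.0418662991744932 F 40.62014400959015 wf [-0.7 -0.7  4.1]
lifted gap 0.04213264876699156
touch True [ 0.47962505 -0.11005995  0.03665471]
t 41.425
('house', 'red') [431. 202.] off mm [-0.1  0.8] dyaw -0.003 z 0.052 (62.73770523071289, 45.18704605102539)
('house', 'yellow') [441. 287.] off mm [ 0.2 -0.6] dyaw 0.004 z 0.052 (61.75205612182617, 45.33662414550781)
('house', 'blue') [368. 251.] off mm [-0.4 -0.4] dyaw -0.001 z 0.051 (63.06235885620117, 42.69495391845703)
('house', 'green') [207. 182.] off mm [-0.7 -2.2] dyaw -0.028 z 0.052 (60.93746566772461, 43.4750862121582)
[array([23.74, 24.8 ]), array([23.79, 24.7 ])]
[array([19.55, 26.36]), array([19.56, 26.33])]
```

View pics/top1.png

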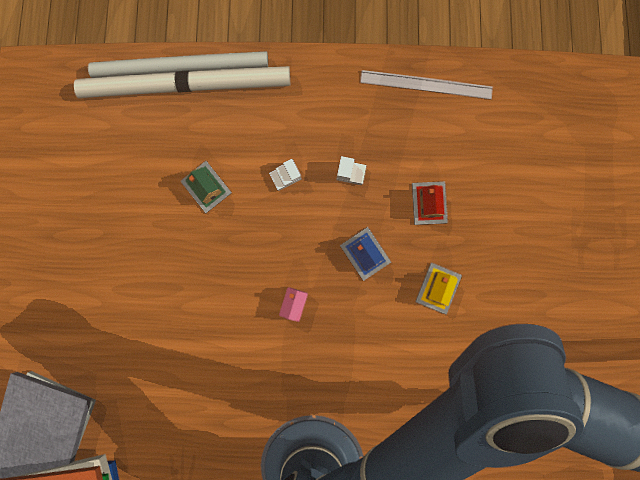

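All four houses (green (206,185), blue (366,252), red (430,202), yellow (440,287)) stand on their matching plots within about 2.5 mm. The foams have not moved.

```bash
python3 -c "
from rig import *
print(finish_job())"
```

```text
the job is handed in; nothing more can be done
None
```

The job is handed in at about 45 s on the robot's clock: all four houses stand on the plots matching their roof colours, within about 2.5 mm and 0.03 rad by the top camera, and neither foam model has moved.

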